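# Close the tea tin with its double lid and take off the outer lid

### The job

The refilled tea tin's double lid is on the cork coaster, the outer lid nested in the inner one. Lower the two lids together, still nested, into the tin's mouth and press them down until the inner lid sits level and fully home on the rim; then take only the outer lid by its handle and lift it, leaving the inner lid seated where it is. Finish while still holding the outer lid upright and still, about 10 cm above where it lay, so that I can stick a label under it; leave everything else on the desk alone.

Things in the scene. Friction and masses are not known exactly. Their poses are not given: they have to be found in the camera images.
- inner_mid (a point): Centre of the inner lid's flange, half-way up it; x along the lid's long side, y across, z up. Flange 90 (x) by 62 (y) mm, 14 mm tall: 7 mm below to 7 mm above this point. Grip it across y on the 62 mm width; both lids then come along. Once home in the tin this point is 7 mm above tin_mouth.
- inner_lid: Inner lid, wood, 70 to 140 g; origin at the centre of its underside, 27 mm below inner_mid, same axes; a half turn changes nothing. Under the flange a plug 20 mm deep: upper 12 mm 70 x 44 mm, lower 8 mm 66 x 40 mm. In the top a recess 80 x 52 mm, 8 mm deep, in which the outer lid lies loose. Starts with the plug standing on the coaster.
- outer_handle (a point): Point in the outer lid's bar handle, 22 mm above the top of the slab it stands on, 4 mm below the handle's top; x along the bar, y across, z up. Handle 44 mm long (x), 14 mm wide (y), 26 mm tall: grip it across y. Nested, this point is 31 mm above inner_mid.
- outer_lid: Outer lid, wood, 56 to 112 g; origin at the centre of its underside, 32 mm below outer_handle, same axes. A slab 76 (x) x 48 (y) x 10 mm with the upright handle in its middle. Nested, it lies in the inner lid's recess with 2 mm play all round, long sides parallel; nothing locks the two lids together.
- tin_mouth (a point): Centre of the tin's open mouth at the height of its rim, 80 mm above the desk; x along the tin's long side, y across, z up. Metal tin with a paper band, 80 (x) x 54 (y) mm, walls 3 mm: mouth 74 x 48 mm. A half turn changes nothing. It stands fast on the desk. The flange overhangs the tin's long walls by 4 mm each side.
- seal (a joint): Black rubber plate inside the tin, 15 mm below the rim at 0; grows (m) as it is pushed down. The plug comes to rest on it with the flange 5 mm above the rim; it gives only when pushed with over 9 N (press with 12 to 20 N), stays where pushed, and reads about 0.005 when the flange rests on the rim.
- coaster: Square cork coaster fixed to the desk, 100 x 100 x 6 mm; origin at the centre of its underside. The coaster and the tin stand to the left and right of the stapler, either way round.
- stapler: Bystander: black desk stapler, 130 x 32 x 55 mm, lying between the two work places; origin under its centre.
- mug: Bystander: white mug, 82 mm wide, 95 mm tall, at the far side; origin at the centre of its underside.
- paper_cup: Bystander: white paper cup, 76 mm wide, 85 mm tall, at the far side; origin at the centre of its underside.
- glue: Bystander: small white bottle, 44 mm wide, 110 mm tall, at the far right; origin at the centre of its underside.
- note_block: Bystander: block of white note paper, 76 x 76 x 22 mm, between the two work places, nearer the robot than the stapler; origin under its centre.
- tape: Bystander: grey tape dispenser, 130 x 55 x 78 mm, on the left; origin under its centre.
- pen_pot: Bystander: square black pen pot, 75 x 75 x 95 mm with pens up to 155 mm, on the right; origin under its centre.
There are look-alikes about, which are no part of the job. What is shaped like the inner_lid but orange is not meant.

How it is judged:
On the way, in this order (a step that is already met when the one before it is completed fails the run):
1. both lids, still nested and still held by the inner lid, are lowered into the tin's mouth (plug at least 4 mm below the rim) (z of inner_mid in the frame of tin_mouth below 0.023 m and horizontal distance between inner_mid and tin_mouth below 0.006 m and contact force between the fingers and inner_lid above 0.5 N and horizontal distance between outer_handle and inner_mid below 0.006 m and z of outer_handle in the frame of inner_mid below 0.036 m), for 0.05 s.
2. the nested lids are pressed down until the inner lid is level and home (within 1.5 mm of the rim) (z of inner_mid in the frame of tin_mouth below 0.0085 m and horizontal distance between inner_mid and tin_mouth below 0.005 m and angle between inner_mid's own z axis and vertical below 0.04 rad and value of joint seal above 0.0035 m and horizontal distance between outer_handle and inner_mid below 0.006 m and z of outer_handle in the frame of inner_mid below 0.036 m), for 0.1 s.
3. the outer lid alone is lifted 40 mm clear, the inner lid still home (z of inner_mid in the frame of tin_mouth below 0.0085 m and horizontal distance between inner_mid and tin_mouth below 0.005 m and angle between inner_mid's own z axis and vertical below 0.04 rad and value of joint seal above 0.0035 m and z of outer_handle in the frame of inner_mid above 0.071 m and contact force between the fingers and outer_lid above 0.5 N), for 0.1 s.
At the end, for the whole second after the job is handed in: Outer lid held by the fingers alone, upright within 0.25 rad, under 0.03 m/s, at least 70 mm above where it lay on the closed tin; inner lid in the tin, within 5 mm of centre and 0.04 rad of level, flange within 1.5 mm of the rim, touched by neither fingers nor outer lid (z of inner_mid in the frame of tin_mouth below 0.0085 m and horizontal distance between inner_mid and tin_mouth below 0.005 m and angle between inner_mid's own z axis and vertical below 0.04 rad and value of joint seal above 0.0035 m and z of outer_handle in the frame of tin_mouth above 0.108 m and angle between outer_handle's own z axis and vertical below 0.25 rad and contact force between the fingers and outer_lid above 0.5 N and contact force between each of outer_lid, the fingers and inner_lid below 0.05 N and linear speed of outer_lid below 0.03 m/s); the arm keeps its last pose, push and grip.
It fails at once if the inner lid rises again by more than 4 mm once it has been pressed home (value of joint seal above 0.0035 m and z of inner_mid in the frame of tin_mouth above 0.011 m).
It fails at once if a bystander is moved by more than 30 mm or knocked over (distance of any of stapler, mug, paper_cup, glue, note_block, tape, pen_pot from where it was at the start of the episode above 0.03 m or angle between any of stapler, mug, paper_cup, glue, note_block, tape, pen_pot's own z axis and vertical above 0.5 rad).
It also fails if it takes over 48 s, if anything falls off the work surface, if the arm or the gripper's body presses on something with over 40 N, if the wrist force passes 120 N, or if a joint passes its speed limit or range.

### The arm

A 6-joint arm with a two-finger parallel gripper is mounted at the origin on the work surface. World frame = base frame: x ahead of the robot, y to its left, z up, the work surface at z = 0. Lengths are in m, angles in rad, forces in N, time in s.
With the tool pointing down it reaches from about 0.25 to 0.775 m from the base axis. Payload 4 kg.
Tool frame: the origin (TCP) lies at the very end of the fingers, on their centre line; the grasp point (between the pads) lies 19 mm behind it; z points along the fingers, y is the direction in which the jaws open and shut (so a half turn about z gives the same grasp; the last joint's range is limited). The gripper opens to 85 mm and grips with 20 to 120 N. Pads are 22 mm wide; open, the fingers measure 114 mm over their backs; the gripper's body (76 mm by 85 mm) begins 54 mm behind the grasp point. The pads swing forward as they close: fully open they stand 13 mm farther back than shut.
Start: joints at [-1.358, 0.087, 1.371, -0, 1.684, -0.103], TCP at [0.171, -0.523, 0.231] pointing down, gripper open.
Joint ranges: [-3.1, 3.1], [-0.76, 2.03], [0.27, 2.55], [-1.08, 4.22], [0.17, 2.65], [-2.57, 2.57]. Speed limits (rad/s): [2.79, 2.79, 3.14, 3.14, 3.14, 3.14].

### API

Orientations are given as a unit quaternion [x, y, z, w].
In Python, from rig import robot, eyes gives the robot as it stands.
- The arm moves only by the shell command python3 -m crank 'ROWS' [FORCE]. ROWS is JSON, a list that holds one entry, the list of rows, each a list of 5 numbers: the shift along the world's x, y, z in units of 25 mm (1.0 is 25 mm), then the turn about the world's z in degrees, then the finger opening in mm, from 0 to 85.4. A call has 1 to 5 rows; each row is the pose to reach, as a shift and turn from the pose measured when the call began; what a row does not reach only later rows make up. A row lasts 1/8 s, in which the tool goes at most 62.5 mm and 10.7 degrees, less where a joint would pass 70% of its speed; a pose out of reach is approached as far as the arm can. A call with a gripper value outside its range is refused whole. The fingers move at their own pace and stop on an object; FORCE is the grip in N (left out, the last holds). Time passes only in rows, so rows that repeat a pose let the fingers close. It gives the time, the measured TCP pose, the force and the opening at its end, in the units of the state.
- robot.get_state(): the state, without advancing time (a new reading comes with each control period).
- eyes.snapshot(name): name is "scene" or "side" or "wrist"; returns the picture (400x640x3 uint8, red, green, blue); there is no depth.
- eyes.camera_info(name): a dict with "intrinsics" (3x3 intrinsics, pixels), "dist" ([k1, k2, p1, p2, k3] as OpenCV has them; the pictures are not rectified), "R" (3x3) and "t" (3): a world point X has camera coordinates R X + t. Camera axes: x right, y down, z forward; pixel columns grow to the right and rows downward; lengths in m; the calibration is good to about 2 mm. A picture is of the moment at which its call begins: read the wrist's pose just before it. camera_info takes no time and is no camera call; for the wrist camera it gives the pose at the moment of the call.
- robot.hand_in(): hands the job in, once; it reports no verdict.
The state is a dict: "time_s": time; "joint_positions": joint angles; "joint_vel": joint speeds; "joint_efforts": joint torques, N m; "eef_pos": TCP position; "tool_rot": TCP orientation; "ft_force": force on the tool from outside, world axes, zero at the start; "torque": the same for the moment, N m; "opening": finger opening in m.
Only numpy, scipy, OpenCV 4.12 (cv2) and the standard library are available. Lean on these libraries where they do the work, as an engineer would, in place of code of your own. Each camera call takes 0.05 s, during which the arm holds its last target.

## Working session

There is one attempt and no reset: what is moved stays moved. The work goes in short steps, Python scripts to look and compute and a shell command to move; the robot and the scene stay as the last step left them, time stands still between calls to the robot, and variables do not carry over. Pictures are saved under pics/ and viewed, and the job is handed in when it is done.

```bash
ls; mkdir -p pics
python3 - <<'E'
from rig import robot, eyes
import cv2
s=robot.get_state();print(s['time_s'],s['eef_pos'],s['tool_rot'],s['opening'],s['ft_force'])
for n in ['scene','side','wrist']:
    im=eyes.snapshot(n);cv2.imwrite(f'pics/{n}0.png',im[:,:,::-1])
    c=eyes.camera_info(n);print(n,c)
E
```

```text
pics
0.0 [ 0.17071643 -0.52229667  0.23011143] [ 9.87560201e-01  1.57237312e-01 -6.26454569e-05 -1.12863785e-03] 0.08542172406518088 [0.94139522 0.55264707 0.86126439]
scene {'intrinsics': array([[458.10098455,   0.        , 314.83217491],
       [  0.        , 458.10098455, 201.70088304],
       [  0.        ,   0.        ,   1.        ]]), 'dist': array([-0.13217287,  0.        ,  0.        ,  0.        ,  0.        ]), 'R': array([[ 0.48690079,  0.87335121,  0.01361229],
       [ 0.71478249, -0.38944364, -0.58087834],
       [-0.50200958,  0.29255995, -0.81387657]]), 't': array([-0.28507638, -0.33033282,  1.84647123])}
side {'intrinsics': array([[418.38196576,   0.        , 318.62616494],
       [  0.        , 418.38196576, 201.2272288 ],
       [  0.        ,   0.        ,   1.        ]]), 'dist': array([0.00693478, 0.        , 0.        , 0.        , 0.        ]), 'R': array([[ 0.97918951, -0.20289968, -0.00443063],
       [-0.1334553 , -0.62729813, -0.76725924],
       [ 0.15289733,  0.75188348, -0.64132179]]), 't': array([-0.5330715 ,  0.12064582,  1.03751079])}
wrist {'intrinsics': array([[299.37665922,   0.        , 319.99670861],
       [  0.        , 299.37665922, 196.0740407 ],
       [  0.        ,   0.        ,   1.        ]]), 'dist': array([-0.01602247,  0.        ,  0.        ,  0.        ,  0.        ]), 'R': array([[ 0.30961951, -0.95086001, -0.00099617],
       [-0.90316479, -0.29441628,  0.31242986],
       [-0.29737035, -0.09583467, -0.94994031]]), 't': array([-0.54972323, -0.03984452,  0.37944615])}
```

View pics/scene0.png

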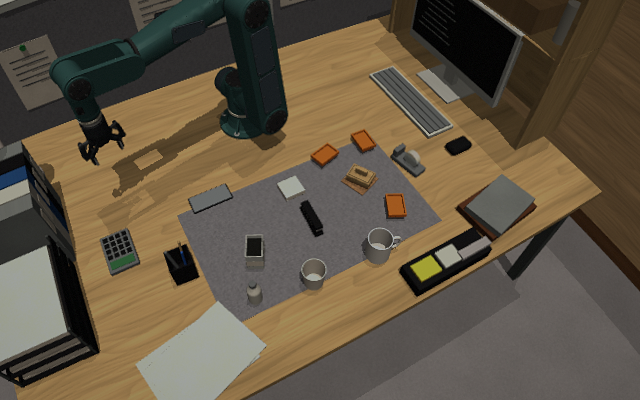

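View pics/side0.png

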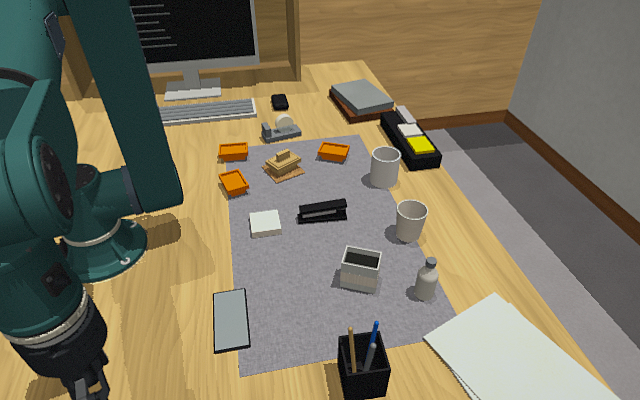

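View pics/wrist0.png

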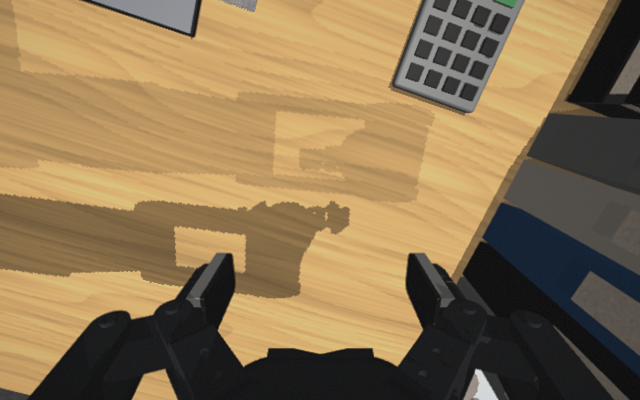

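The scene picture shows the nested lids on the coaster at about (360,177) and the tin at (255,250). In the side picture they are at (284,163) and (361,268). The orange look-alikes are around the lids. I'll enlarge both places.

Run:
```python
import cv2,numpy as np
a=cv2.imread('pics/scene0.png');b=cv2.imread('pics/side0.png')
def crop(im,x,y,w,h,s): return cv2.resize(im[y:y+h,x:x+w],None,fx=s,fy=s,interpolation=cv2.INTER_CUBIC)
# each 50x37 ->x8 = 400x296
o=np.vstack([np.hstack([crop(a,335,158,50,37,8),crop(a,230,230,50,37,8)]),np.hstack([crop(b,259,144,50,37,8),crop(b,334,243,56,50,8)[:296,:400]])])
cv2.imwrite('pics/crops0.png',o);print(o.shape)
```

```text
(592, 800, 3)
```

View pics/crops0.png

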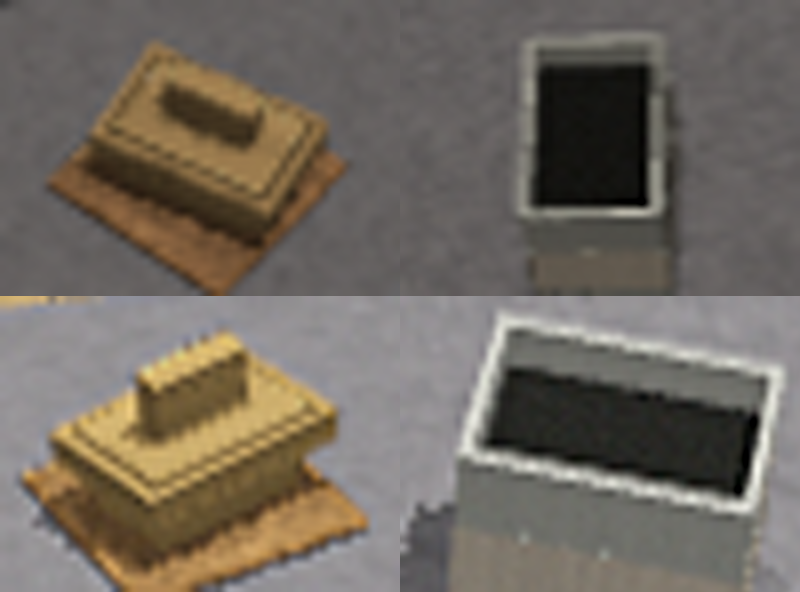

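The crops give the flange-top corners (z must be 0.040) and the tin-rim corners (z 0.080). I'll fit rectangles of the known sizes to both.

```bash
cat > h.py <<'E'
import numpy as np, cv2
from scipy.optimize import least_squares
from rig import robot, eyes
def proj(c,X):
    r,_=cv2.Rodrigues(c['R']);return cv2.projectPoints(np.asarray(X,float).reshape(-1,1,3),r,np.asarray(c['t']),c['intrinsics'],c['dist'])[0][:,0]
def ray(c,uv,z):
    p=cv2.undistortPoints(np.array([[uv]],float),c['intrinsics'],c['dist'])[0,0]
    R=c['R'];d=R.T@[p[0],p[1],1];o=-R.T@c['t'];return o+d*(z-o[2])/d[2]
def rect(x,y,th,L,W,z):
    k=np.array([[1,1],[1,-1],[-1,-1],[-1,1]])*[L/2,W/2]
    R=np.array([[np.cos(th),-np.sin(th)],[np.sin(th),np.cos(th)]])
    return np.c_[k@R.T+[x,y],np.full(4,z)]
def fit(obs,L,W,z,freez=False):
    # obs: list of (cam, corners Nx2) unordered; match nearest; freez: rect height free
    best=None
    c0,p0=obs[0];g=np.mean([ray(c0,p,z) for p in p0],0)
    for t in np.linspace(0,np.pi,12,endpoint=False):
        def f(q):
            X=rect(q[0],q[1],q[2],L,W,q[3] if freez else z);r=[]
            for c,p in obs:
                u=proj(c,X)
                for a in p: 
                    d=u-a;r+=list(d[np.argmin((d**2).sum(1))])
            return r
        s=least_squares(f,[g[0],g[1],t]+([z] if freez else []),diff_step=1e-4,x_scale=[.01,.01,.1]+([.01] if freez else []))
        if best is None or s.cost<best.cost:best=s
    return best.x,np.round(best.fun,1)
E
python3 - <<'E'
from h import *
S=eyes.camera_info('scene');D=eyes.camera_info('side')
def cv(p,x0,y0): return (np.array(p)+.5)/8-.5+[x0,y0]
ls=cv([(155,42),(328,125),(265,212),(92,132)],335,158)
ld=cv([(50,140),(150,207),(337,109)],259,144)
ts=cv([(122,38),(265,38),(265,215),(118,215)],230,230)
td=cv([(100,17),(385,74),(350,216),(60,159)],334,243)
for n,a,b,L,W,z in [('lid',ls,ld,.09,.062,.04),('tin',ts,td,.08,.054,.08)]:
    for o in ([(S,a)],[(D,b)],[(S,a),(D,b)]):
        x,r=fit(o,L,W,z);print(n,x[:2].round(4),np.degrees(x[2]).round(1),r)
s=robot.get_state();print(s['time_s'])
from scipy.spatial.transform import Rotation as Ro
print(Ro.from_quat(s['tool_rot']).as_matrix().round(3))
w=eyes.camera_info('wrist');cw=-w['R'].T@w['t'];M=Ro.from_quat(s['tool_rot']).as_matrix()
print('cam in tool',M.T@(cw-s['eef_pos']), M.T@w['R'].T[:,2])
# bystander
for n,uv,z in [('stapler',(311,205),.055),('note',(291,186),.022),('mugtop',(379,238),.095),('cup',(314,268),.085),('tape',(405,155),.07),('or1',(362,138),.04),('or2',(323,153),.04),('or3',(395,202),.04),('tapefront',(395,160),.02)]:print(n,ray(S,uv,z).round(3))
E
```

```text
lid [0.4855 0.244 ] 29.3 [-0.  -0.1  0.3 -0.2  0.2  0.4 -0.4 -0.2]
lid [0.4838 0.2441] 31.8 [-0.2 -0.3  0.3 -0.  -0.1  0.3]
lid [0.4848 0.2441] 30.2 [-0.3 -0.2  0.1 -0.6  0.3  0.2 -0.5 -0.1  0.1 -0.6  0.1 -0.1  0.3  0.5]
tin [ 0.5943 -0.2238] -26.2 [ 0.6  0.2 -0.2 -0.4 -0.5 -0.2  0.2  0.4]
tin [ 0.5931 -0.2243] 152.8 [ 0.   0.  -0.  -0.2  0.4  0.2 -0.4 -0.2]
tin [ 0.5935 -0.224 ] -26.8 [ 0.5 -0.  -0.2 -0.5 -0.8 -0.3 -0.1  0.2  0.1  0.   0.  -0.4  0.6  0.
 -0.3 -0.2]
0.15
[[ 0.951  0.311 -0.   ]
 [ 0.311 -0.951  0.002]
 [ 0.    -0.002 -1.   ]]
cam in tool [ 0.08013508  0.00031585 -0.14197443] [-3.12588805e-01  4.25273061e-04  9.49888445e-01]
stapler [0.531 0.015 0.055]
note [0.404 0.004 0.022]
mugtop [0.766 0.126 0.095]
cup [ 0.755 -0.099  0.085]
tape [0.509 0.417 0.07 ]
or1 [0.341 0.342 0.04 ]
or2 [0.336 0.173 0.04 ]
or3 [0.649 0.28  0.04 ]
tapefront [0.479 0.403 0.02 ]
```

```bash
python3 -m crank '[[[0.85,2.1,0,1,85],[1.7,4.2,0,2,85],[2.55,6.3,0,3,85],[3.4,8.4,0,4,85],[4.25,10.5,0,5,85]]]' 60; python3 -m crank '[[[0.85,2.1,0,1,85],[1.7,4.2,0,2,85],[2.55,6.3,0,3,85],[3.4,8.4,0,4,85],[4.25,10.5,0,5,85]]]'
```

```text
time_s: 0.78
eef_pos: [0.2772, -0.2581, 0.2301]
tool_rot: [0.98, 0.2, 0.0, -0.001]
ft_force: [1.5, 0.5, 0.6]
opening: 0.0851
time_s: 1.4
eef_pos: [0.3837, 0.0063, 0.2301]
tool_rot: [0.97, 0.243, 0.0, -0.001]
ft_force: [-0.1, -1.1, 0.4]
opening: 0.0847
```

```bash
python3 -m crank '[[[0.9,2.2,0,1,85],[1.8,4.4,0,2,85],[2.7,6.6,0,2,85],[3.6,8.8,0,2,85],[4.05,9.5,0,2,85]]]'
python3 - <<'E'
from h import *
s=robot.get_state();print(s['time_s'],s['eef_pos'],s['joint_positions'],s['joint_vel'])
w=eyes.camera_info('wrist');im=eyes.snapshot('wrist');cv2.imwrite('pics/w1.png',im[:,:,::-1])
np.savez('w1.npz',**{k:np.array(v) for k,v in w.items()})
print(proj(w,rect(.4848,.2441,np.radians(30.2),.09,.062,.04)).round(1))
E
```

```text
time_s: 2.02
eef_pos: [0.485, 0.2468, 0.2289]
tool_rot: [0.965, 0.262, -0.001, -0.001]
ft_force: [0.3, -0.8, 0.2]
opening: 0.0848
2.025 [0.48498879 0.24677258 0.22886757] [0.36533936 0.07514935 1.38848625 0.00190793 1.67878657 1.40680121] [ 0.15200826  0.29544195 -0.31409276 -0.02609709  0.03001305  0.17366935]
[[293.6 132.8]
 [350.5 132.9]
 [348.  210.2]
 [295.6 210.1]]
```

View pics/w1.png

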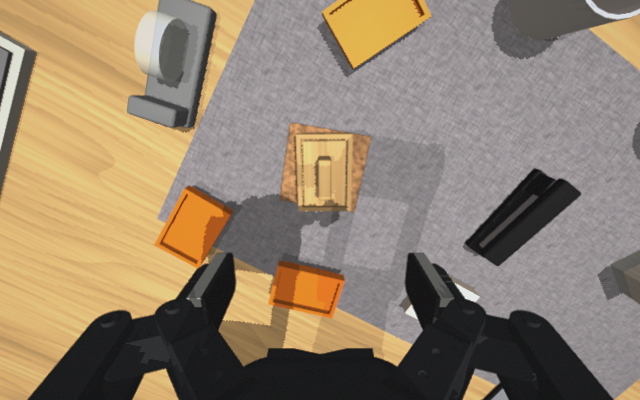

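The lids are at about (324,172) in the wrist picture, close to the prediction. I'll read the corners from an enlarged crop.

Run:
```python
import cv2
a=cv2.imread('pics/w1.png')[115:225,275:375]
cv2.imwrite('pics/w1c.png',cv2.resize(a,None,fx=5.4,fy=5.4,interpolation=cv2.INTER_CUBIC))
```

```text
(no output)
```

View pics/w1c.png

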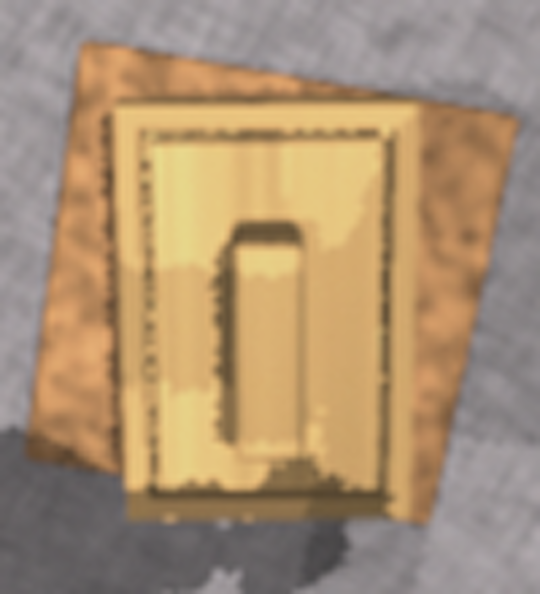

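```bash
python3 -m crank '[[[0,-0.1,-1,0,85],[0,-0.1,-2,0,85],[0,-0.1,-2,0,85],[0,-0.1,-2,0,85]]]'
python3 - <<'E'
from h import *
s=robot.get_state();print(s['time_s'],s['eef_pos'],abs(s['joint_vel']).max())
w=eyes.camera_info('wrist');im=eyes.snapshot('wrist');cv2.imwrite('pics/w2.png',im[:,:,::-1])
np.savez('w2.npz',**{k:np.array(v) for k,v in w.items()})
print(proj(w,rect(.4848,.2441,np.radians(30.2),.09,.062,.04)).round(1))
a=im[160:280,260:400,::-1]
cv2.imwrite('pics/w2c.png',cv2.resize(a,None,fx=5,fy=5,interpolation=cv2.INTER_CUBIC))
E
```

```text
time_s: 2.58
eef_pos: [0.4862, 0.2448, 0.1795]
tool_rot: [0.965, 0.262, 0.001, -0.001]
ft_force: [0.9, 0.8, 1.3]
opening: 0.0852
2.575 [0.48618752 0.24479079 0.17954943] 0.02312797266912948
[[286.7 139.2]
 [353.1 139.2]
 [350.  227.8]
 [289.6 227.7]]
```

View pics/w2c.png

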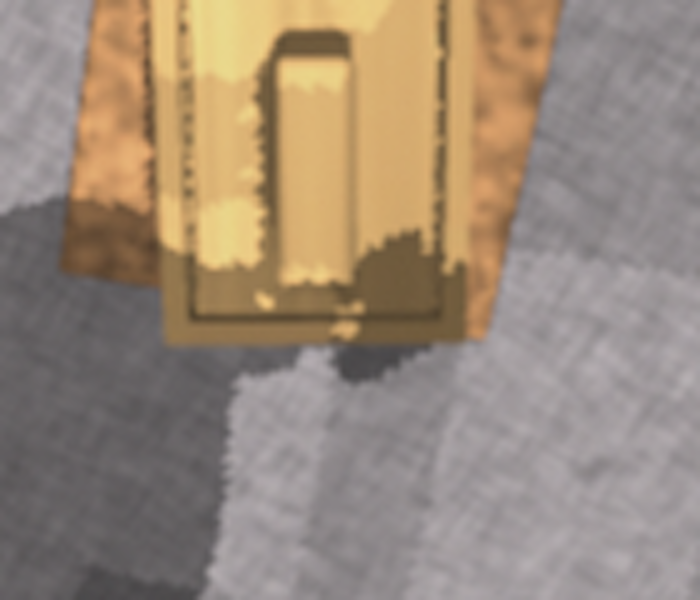

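```bash
python3 -m crank '[[[-0.05,-0.11,-1.7,0,85],[-0.05,-0.11,-3.4,0,85],[-0.05,-0.11,-5,0,85],[-0.05,-0.11,-6.2,0,85],[-0.05,-0.11,-6.86,0,85]]]';python3 -m crank '[[[0,0,0,0,85]]]'
python3 - <<'E'
from h import *
im=eyes.snapshot('wrist');cv2.imwrite('pics/w3.png',im[:,:,::-1])
im=eyes.snapshot('side');cv2.imwrite('pics/s3.png',cv2.resize(im[110:200,220:340,::-1],None,fx=5,fy=5,interpolation=cv2.INTER_CUBIC))
E
```

```text
time_s: 3.25
eef_pos: [0.4853, 0.2421, 0.0082]
tool_rot: [0.965, 0.261, 0.001, -0.002]
ft_force: [-0.1, 0.5, -0.1]
opening: 0.085
time_s: 3.38
eef_pos: [0.4852, 0.242, 0.008]
tool_rot: [0.965, 0.261, 0.001, -0.001]
ft_force: [-0.5, -0.2, 0.2]
opening: 0.0851
```

View pics/w3.png

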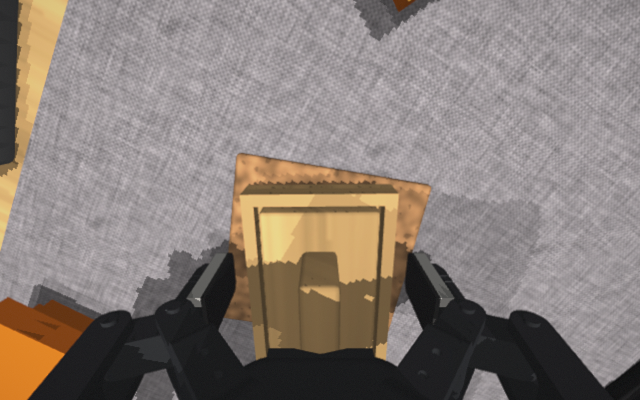

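View pics/s3.png

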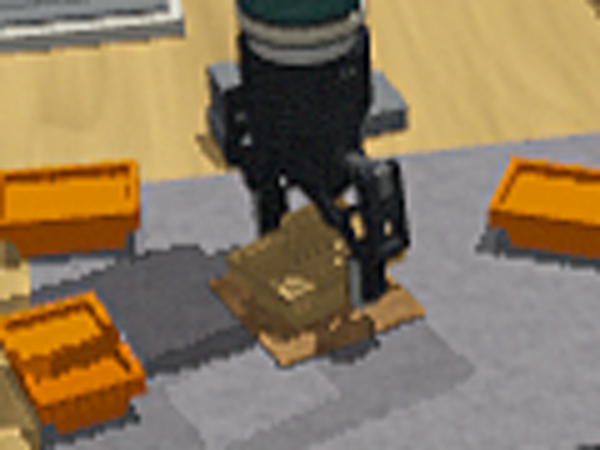

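The flange sits at columns 241–398 between the fingers at 232 and 408, centred on 320, and the tips clear the coaster. Closing.

```bash
python3 -m crank '[[[0,0,0,0,60],[0,0,0,0,58],[0,0,0,0,55],[0,0,0,0,55],[0,0,0,0,55]]]' 80;  python3 - <<'E'
from h import *
im=eyes.snapshot('wrist');cv2.imwrite('pics/w4.png',im[:,:,::-1])
im=eyes.snapshot('side');cv2.imwrite('pics/s4.png',cv2.resize(im[110:200,220:340,::-1],None,fx=5,fy=5,interpolation=cv2.INTER_CUBIC))
E
```

```text
time_s: 4.1
eef_pos: [0.4884, 0.2432, 0.0123]
tool_rot: [0.965, 0.261, 0.005, -0.002]
ft_force: [0.1, -0.9, 6.5]
opening: 0.0604
```

View pics/w4.png

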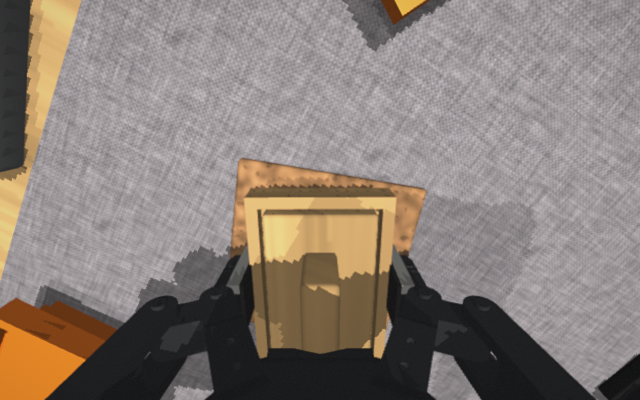

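View pics/s4.png

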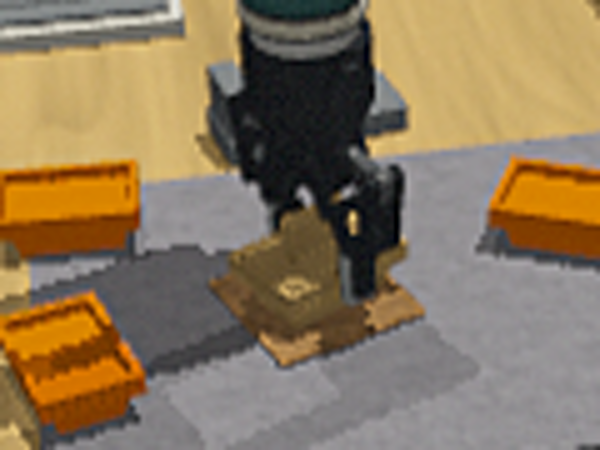

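```bash
python3 -m crank '[[[0,0,0.4,0,55],[0,0,1,0,55],[0,0,2,0,55],[0,0,3,0,55],[0,0,3,0,55]]]'; python3 -m crank '[[[0,0,0,0,55],[0,0,0,0,55]]]';python3 - <<'E'
from h import *
im=eyes.snapshot('wrist');cv2.imwrite('pics/w5.png',im[:,:,::-1])
im=eyes.snapshot('side');cv2.imwrite('pics/s5.png',cv2.resize(im[90:200,220:340,::-1],None,fx=5,fy=5,interpolation=cv2.INTER_CUBIC))
s=robot.get_state();print(s['eef_pos'],s['tool_rot'],s['torque'])
E
```

```text
time_s: 4.82
eef_pos: [0.4903, 0.2439, 0.0905]
tool_rot: [0.965, 0.261, 0.008, -0.002]
ft_force: [-0.0, -0.4, -2.2]
opening: 0.0604
time_s: 5.08
eef_pos: [0.4896, 0.2437, 0.0894]
tool_rot: [0.965, 0.261, 0.007, -0.002]
ft_force: [0.0, -0.3, -2.2]
opening: 0.0602
[0.48958004 0.24369467 0.08931529] [ 0.96519096  0.26144222  0.00706948 -0.00209655] [0.02382892 0.00418498 0.0017821 ]
```

View pics/w5.png

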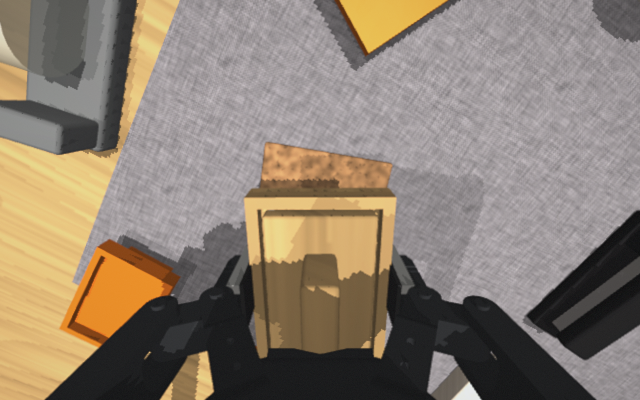

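View pics/s5.png

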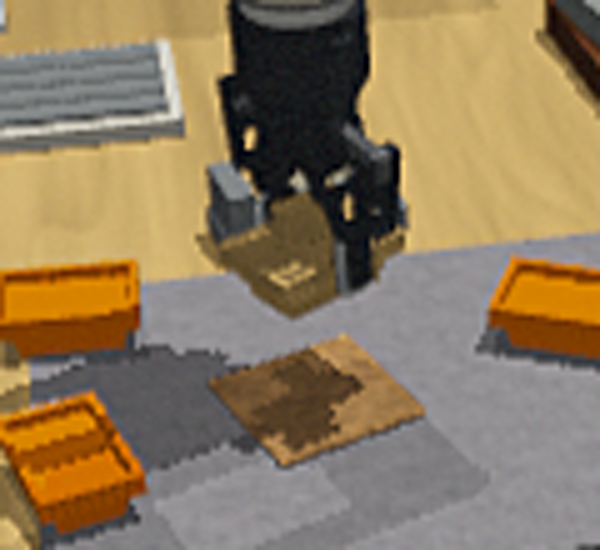

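Run:
```python
from h import *
im=cv2.imread('pics/w5.png')
o=cv2.resize(im[175:225,230:410],None,fx=4.4,fy=4.4,interpolation=cv2.INTER_CUBIC);cv2.imwrite('pics/w5c.png',o)
```

```text
(no output)
```

View pics/w5c.png

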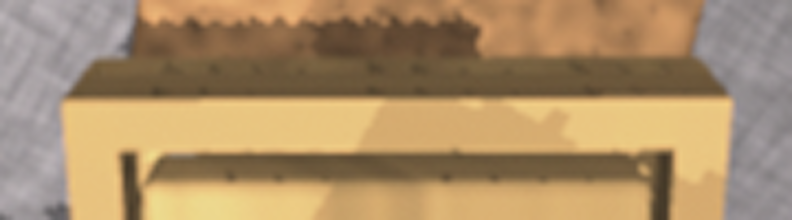

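```bash
cat > lid.py <<'E'
from h import *
# fit held lid from top-front and bottom-front flange corners (left,right); returns inner_mid world, yaw
def held(w,px,z0,xy0,yaw0,fixz=False):
    def f(q):
        x,y,z,t=q
        k=np.array([[.045,.031,.007],[.045,-.031,.007],[.045,.031,-.007],[.045,-.031,-.007]])
        R=np.array([[np.cos(t),-np.sin(t),0],[np.sin(t),np.cos(t),0],[0,0,1]])
        r=(proj(w,k@R.T+[x,y,z])-px).ravel()
        return np.r_[r,(z-z0)/.0001*fixz]
    s=least_squares(f,[*xy0,z0,yaw0],x_scale=[.01,.01,.01,.1]);return s.x,s.fun.round(1)
E
python3 - <<'E'
from lid import *
w=eyes.camera_info('wrist');s=robot.get_state();p=s['eef_pos'];print(p)
px=np.array([(243.7,196.9),(396.2,196.7),(251.9,187.8),(388,187.8)])
from scipy.spatial.transform import Rotation as Ro
M=Ro.from_quat(s['tool_rot']).as_matrix();print(M.round(4))
for fz in (0,1):
    q,r=held(w,px,p[2]+.0207,p[:2],np.radians(30),fz)
    print(q.round(4),np.degrees(q[3]),r,'tool frame',(M.T@(q[:3]-p)).round(4))
E
```

```text
[0.48958004 0.24369467 0.08931529]
[[ 8.632e-01  5.047e-01  1.260e-02]
 [ 5.047e-01 -8.633e-01  7.700e-03]
 [ 1.470e-02 -4.000e-04 -9.999e-01]]
[0.4864 0.2415 0.109  0.5286] 30.284541462279645 [ 0.3  0.1 -0.3  0.2 -0.4 -0.1  0.4 -0.2 -0. ] tool frame [-0.0035  0.0003 -0.0197]
[0.4867 0.2417 0.11   0.5286] 30.284499134781623 [-0.3  0.2  0.3  0.3 -0.9 -0.1  0.9 -0.2 -0.1] tool frame [-0.0032  0.0003 -0.0207]
```

```bash
python3 - <<'E'
from h import *
S=eyes.camera_info('scene');D=eyes.camera_info('side')
print(ray(S,(178,250),.095),ray(S,(182,278),.0),ray(D,(363,340),.095),ray(S,(255,292),.11))
E
python3 -m crank '[[[0,0,1.6,0,55],[0.1,-1.6,3,-5,55],[0.3,-3.4,4,-12,55],[0.5,-5.3,4,-20,55],[0.7,-7.2,4,-28,55]]]'; python3 -m crank '[[[0.2,-1.9,0,-8,55],[0.4,-3.8,0,-16,55],[0.6,-5.7,0,-24,55],[0.7,-7.6,0,-28,55],[0.8,-9.4,0,-29,55]]]'
```

```text
[ 0.50762232 -0.43864096  0.095     ] [ 0.54914532 -0.46360175  0.        ] [ 0.53605351 -0.42738751  0.095     ] [ 0.75303233 -0.29010587  0.11      ]
time_s: 5.8
eef_pos: [0.5071, 0.0623, 0.1893]
tool_rot: [1.0, 0.018, 0.008, -0.0]
ft_force: [0.8, -0.8, -2.0]
opening: 0.0604
time_s: 6.42
eef_pos: [0.5267, -0.1742, 0.1884]
tool_rot: [0.972, -0.233, 0.007, 0.001]
ft_force: [0.6, 0.1, -1.4]
opening: 0.0606
```

```bash
python3 -m crank '[[[0,-0.2,0,0,55],[0,-0.4,0,0,55],[0,-0.4,0,0,55],[0,-0.4,0,0,55]]]'
python3 - <<'E'
from h import *
s=robot.get_state();print(s['time_s'],s['eef_pos'],s['tool_rot'],abs(s['joint_vel']).max())
w=eyes.camera_info('wrist');im=eyes.snapshot('wrist');cv2.imwrite('pics/w6.png',im[:,:,::-1])
np.savez('w6.npz',**{k:np.array(v) for k,v in w.items()},p=s['eef_pos'],q=s['tool_rot'])
print(proj(w,rect(.5935,-.224,np.radians(-26.8),.08,.054,.08)).round(1))
E
```

```text
time_s: 6.92
eef_pos: [0.5268, -0.1831, 0.1884]
tool_rot: [0.973, -0.233, 0.007, 0.001]
ft_force: [0.2, 0.2, -2.0]
opening: 0.0607
6.925 [ 0.52684269 -0.18306147  0.18843763] [ 0.97253827 -0.23264413  0.00666521  0.00126022] 0.002198564894895085
[[292.3  48.6]
 [362.9  48.4]
 [359.2 152.6]
 [295.2 152.7]]
```

View pics/w6.png

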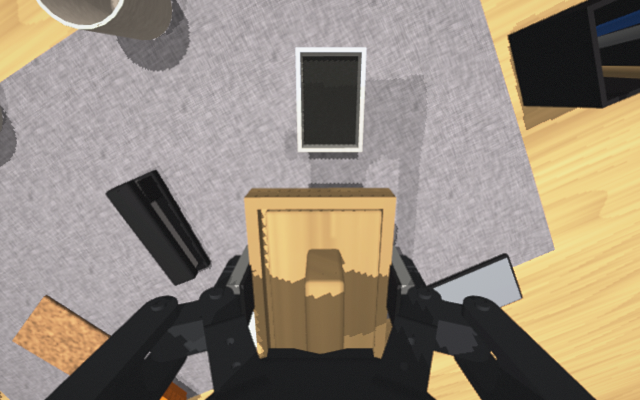

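The tin's mouth is at about (331,100), with the lids held nested below it at columns 245–396. I'll crop both for corner readings.

Run:
```python
import cv2
a=cv2.imread('pics/w6.png')
cv2.imwrite('pics/w6c.png',cv2.resize(a[40:160,285:375],None,fx=5,fy=5,interpolation=cv2.INTER_CUBIC))
cv2.imwrite('pics/w6d.png',cv2.resize(a[175:225,230:410],None,fx=4.4,fy=4.4,interpolation=cv2.INTER_CUBIC))
```

```text
(no output)
```

View pics/w6c.png

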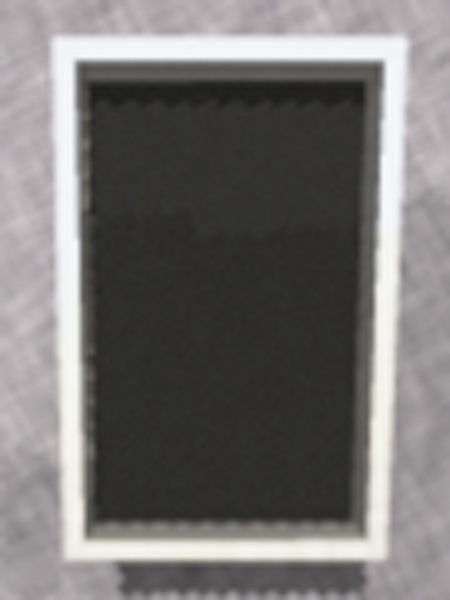

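View pics/w6d.png

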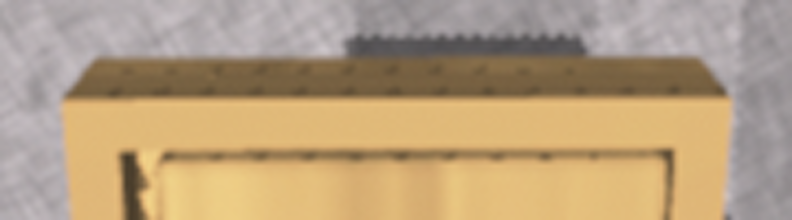

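Run:
```python
from lid import *
from scipy.spatial.transform import Rotation as Ro
d=np.load('w6.npz');w={k:d[k] for k in d.files};p=d['p']
c=(np.array([(52,37),(408,37),(387,560),(66,560)])+.5)/5-.5+[285,40]
i=(np.array([(77,62),(385,62),(369,538),(85,538)])+.5)/5-.5+[285,40]
print(fit([(w,c)],.08,.054,.08),fit([(w,i)],.074,.048,.08),fit([(w,c)],.08,.054,.08,True))
px=(np.array([(62,98),(732,97),(97,58),(697,58)])+.5)/4.4-.5+[230,175]
M=Ro.from_quat(d['q']).as_matrix();print(M.round(4))
for fz in (0,1):
    q,r=held(w,px,p[2]+.0204,p[:2],np.radians(-27),fz)
    print(q.round(4),np.degrees(q[3]),r,'tool',(M.T@(q[:3]-p)).round(4))
```

```text
(array([ 0.59334948, -0.22646282, -0.46856405]), array([ 0.3,  0.2, -0.2,  0. , -0.1, -0.2, -0. , -0.1])) (array([ 0.59327273, -0.22656075,  2.67201721]), array([-0.5, -0.6,  0.5, -0.6,  0.2,  0.7, -0.2,  0.7])) (array([ 0.59333738, -0.2264305 , -0.46855407,  0.08074164]), array([ 0.2,  0. , -0.1, -0.1,  0. , -0. , -0.1,  0.1]))
[[ 8.917e-01 -4.525e-01  1.240e-02]
 [-4.525e-01 -8.918e-01 -5.600e-03]
 [ 1.360e-02 -7.000e-04 -9.999e-01]]
[ 0.5237 -0.1819  0.2081 -0.4694] -26.896359065695616 [ 0.2  0.1 -0.3  0.2 -0.2 -0.1  0.3 -0.3 -0. ] tool [-0.0031  0.0004 -0.0197]
[ 0.5238 -0.182   0.2088 -0.4694] -26.8961141072563 [-0.3  0.2  0.2  0.3 -0.6 -0.1  0.7 -0.2 -0.1] tool [-0.0029  0.0004 -0.0204]
```

```bash
python3 -m crank '[[[1,-0.7,-0.5,0,55],[2,-1.3,-1,0,55],[2.78,-1.78,-2,0,55],[2.78,-1.78,-2.8,0,55],[2.78,-1.78,-2.8,0,55]]]'; python3 -m crank '[[[0,0,0,0,55],[0,0,0,0,55]]]'
python3 - <<'E'
from h import *
s=robot.get_state();print(s['time_s'],s['eef_pos'],s['tool_rot'],abs(s['joint_vel']).max())
w=eyes.camera_info('wrist');im=eyes.snapshot('wrist');cv2.imwrite('pics/w7.png',im[:,:,::-1])
im=eyes.snapshot('side');cv2.imwrite('pics/s7.png',cv2.resize(im[170:310,290:440,::-1],None,fx=4,fy=4,interpolation=cv2.INTER_CUBIC))
im=eyes.snapshot('scene');cv2.imwrite('pics/c7.png',cv2.resize(im[180:300,190:330,::-1],None,fx=4,fy=4,interpolation=cv2.INTER_CUBIC))
E
```

```text
time_s: 7.6
eef_pos: [0.5945, -0.2261, 0.1156]
tool_rot: [0.973, -0.232, 0.004, 0.001]
ft_force: [0.0, 0.6, -1.6]
opening: 0.0607
time_s: 7.85
eef_pos: [0.5946, -0.2259, 0.117]
tool_rot: [0.973, -0.232, 0.005, 0.001]
ft_force: [-0.3, 0.4, -1.3]
opening: 0.0603
7.85 [ 0.59461972 -0.22587216  0.11700592] [ 9.72677057e-01 -2.32116470e-01  4.55457244e-03  7.37064657e-04] 0.008503781702084158
```

View pics/w7.png

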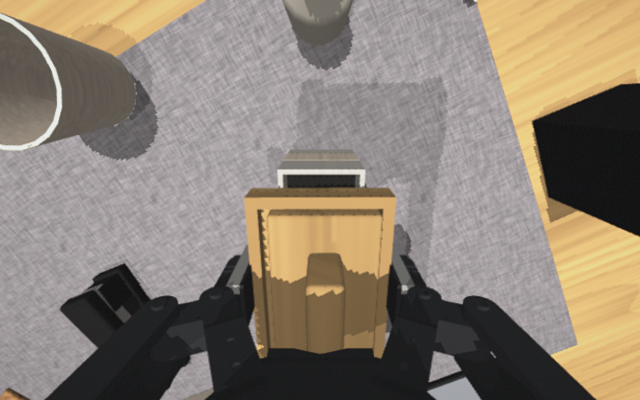

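View pics/s7.png

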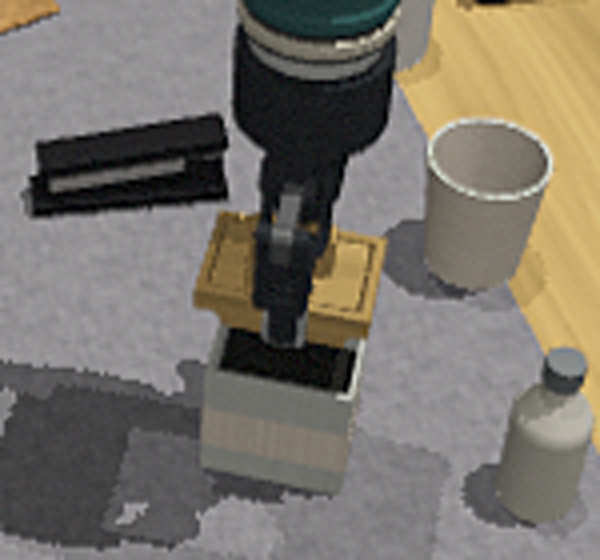

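View pics/c7.png

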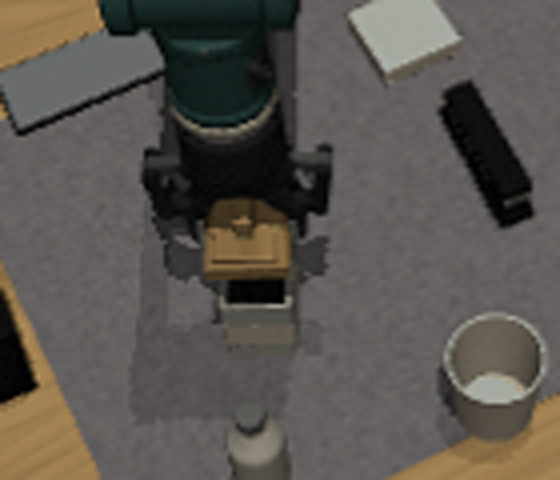

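```bash
python3 -m crank '[[[0.07,-0.065,0,0,55],[0.07,-0.065,-0.3,0,55],[0.07,-0.065,-0.5,0,55],[0.07,-0.065,-0.5,0,55]]]'
python3 - <<'E'
from h import *
s=robot.get_state();print(s['time_s'],s['eef_pos'],s['tool_rot'],abs(s['joint_vel']).max())
w=eyes.camera_info('wrist');im=eyes.snapshot('wrist');cv2.imwrite('pics/w8.png',im[:,:,::-1])
np.savez('w8.npz',**{k:np.array(v) for k,v in w.items()},p=s['eef_pos'],q=s['tool_rot'])
cv2.imwrite('pics/w8c.png',cv2.resize(im[145:235,235:405,::-1],None,fx=4.6,fy=4.6,interpolation=cv2.INTER_CUBIC))
E
```

```text
time_s: 8.5
eef_pos: [0.5959, -0.2275, 0.1029]
tool_rot: [0.973, -0.232, 0.003, 0.0]
ft_force: [-0.8, 0.5, -0.3]
opening: 0.0606
8.5 [ 0.59587941 -0.22747813  0.10292841] [ 9.72646366e-01 -2.32265667e-01  3.38937235e-03  4.67710073e-04] 0.015176570942676064
```

View pics/w8c.png

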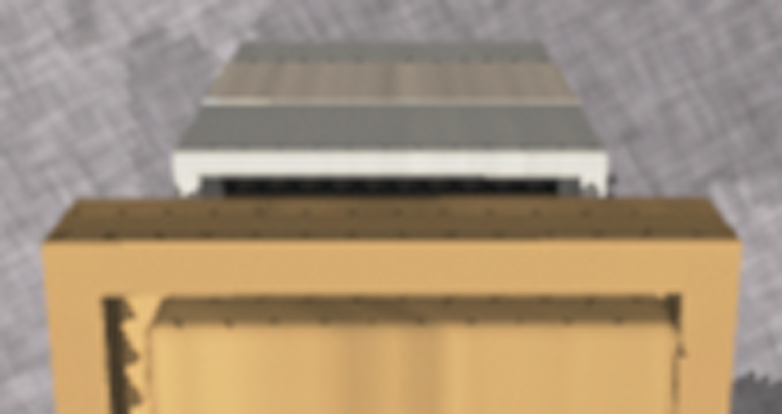

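```bash
cat > cmp.py <<'E'
from lid import *
from scipy.spatial.transform import Rotation as Ro
def cmp(f,tin,lidpx,sc,off):
    d=np.load(f);w={k:d[k] for k in d.files};p=d['p']
    T=(np.array(tin)+.5)/sc-.5+off; P=(np.array(lidpx)+.5)/sc-.5+off
    a,b=[ray(w,t,.08) for t in T];print('front edge len',np.linalg.norm(a-b))
    t=np.radians(-26.85);m=(a+b)/2-.04*np.array([np.cos(t),np.sin(t),0]);print('tin',m.round(4))
    for fz in (0,1):
        q,r=held(w,P,p[2]+.0202,p[:2],t,fz)
        print('lid',q.round(4),np.degrees(q[3]).round(2),r,'move units',((m[:2]-q[:2])/.025).round(3),'tin frame mm',(1000*np.array([[np.cos(t),np.sin(t)],[-np.sin(t),np.cos(t)]])@(q[:2]-m[:2])).round(1))
E
python3 - <<'E'
from cmp import *
cmp('w8.npz',[(173,151),(609,151)],[(43,240),(741,240),(78,199),(707,199)],4.6,[235,145])
E
```

```text
front edge len 0.05396199068732819
tin [ 0.5935 -0.2266  0.08  ]
lid [ 0.5928 -0.2264  0.1222 -0.4695] -26.9 [ 0.1  0.3 -0.   0.3 -0.  -0.3 -0.  -0.3 -0. ] move units [ 0.031 -0.008] tin frame mm [-0.8 -0.2]
lid [ 0.593  -0.2265  0.1231 -0.4695] -26.9 [-0.5  0.4  0.6  0.4 -0.6 -0.3  0.5 -0.3 -0.1] move units [ 0.021 -0.003] tin frame mm [-0.5 -0.2]
```

```bash
python3 -m crank '[[[0.025,-0.01,-0.3,0,55],[0.025,-0.01,-0.6,0,55],[0.025,-0.01,-0.8,0,55],[0.025,-0.01,-0.9,0,55]]]'
python3 - <<'E'
from h import *
s=robot.get_state();print(s['time_s'],s['eef_pos'],s['ft_force'],s['torque'])
E
```

```text
time_s: 9.05
eef_pos: [0.5965, -0.2277, 0.0802]
tool_rot: [0.973, -0.232, 0.003, 0.0]
ft_force: [0.1, 0.2, -2.4]
opening: 0.0606
9.05 [ 0.59652434 -0.22773891  0.08024827] [ 0.10977892  0.20891177 -2.38121841] [ 0.00422454  0.00985988 -0.0256952 ]
```

```bash
python3 -m crank '[[[0,0,-0.15,0,55],[0,0,-0.3,0,55],[0,0,-0.35,0,55]]]'
python3 - <<'E'
from h import *
im=eyes.snapshot('side');cv2.imwrite('pics/s9.png',cv2.resize(im[190:310,290:440,::-1],None,fx=4,fy=4,interpolation=cv2.INTER_CUBIC))
s=robot.get_state();print(s['time_s'],s['eef_pos'],s['ft_force'],s['torque'])
E
```

```text
time_s: 9.43
eef_pos: [0.5963, -0.2277, 0.0714]
tool_rot: [0.973, -0.232, 0.003, 0.0]
ft_force: [-1.1, -0.1, -0.1]
opening: 0.0602
9.475 [ 0.59639962 -0.22768718  0.0714442 ] [-0.29777007 -0.04635952 -1.76832168] [ 0.01633209 -0.0367868  -0.01290038]
```

View pics/s9.png

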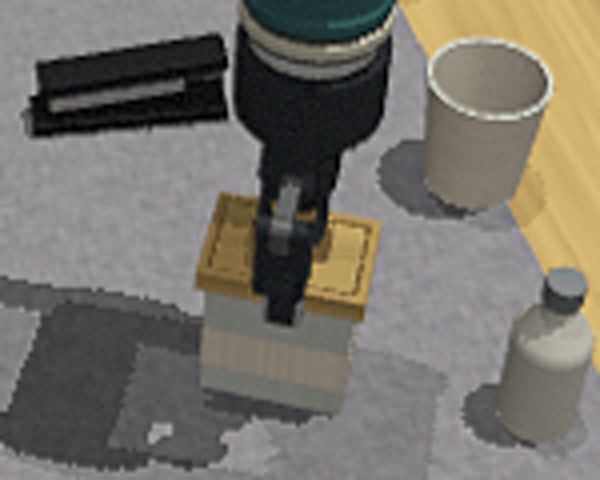

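The plug is in the tin and about to touch the seal. Now pressing.

```bash
python3 -m crank '[[[0,0,-0.1,0,55],[0,0,-0.2,0,55],[0,0,-0.3,0,55],[0,0,-0.4,0,55]]]' 100
python3 - <<'E'
from h import *
s=robot.get_state();print(s['time_s'],s['eef_pos'],s['ft_force'],s['torque'])
E
```

```text
time_s: 9.98
eef_pos: [0.5967, -0.2278, 0.0664]
tool_rot: [0.973, -0.232, 0.004, 0.001]
ft_force: [-10.1, 3.7, 22.6]
opening: 0.0603
9.975 [ 0.59667093 -0.22780577  0.0663543 ] [-10.0781356    3.74462146  22.57552777] [ 0.75302897  1.40545683 -0.01298565]
```

```bash
python3 -m crank '[[[0,0,0,0,55]]]'
python3 - <<'E'
from h import *
w=eyes.camera_info('wrist');s=robot.get_state();im=eyes.snapshot('wrist')
print(s['time_s'],s['eef_pos'],s['tool_rot'],s['ft_force'],s['torque'])
np.savez('w10.npz',**{k:np.array(v) for k,v in w.items()},p=s['eef_pos'],q=s['tool_rot'])
cv2.imwrite('pics/w10c.png',cv2.resize(im[145:255,235:405,::-1],None,fx=4.6,fy=4.6,interpolation=cv2.INTER_CUBIC))
im=eyes.snapshot('side');cv2.imwrite('pics/s10.png',cv2.resize(im[225:305,320:400,::-1],None,fx=7,fy=7,interpolation=cv2.INTER_CUBIC))
E
```

```text
time_s: 10.1
eef_pos: [0.5972, -0.228, 0.0678]
tool_rot: [0.973, -0.232, 0.005, 0.001]
ft_force: [0.4, 0.6, -1.8]
opening: 0.0599
10.1 [ 0.59722224 -0.22804195  0.06782731] [ 0.9726601  -0.23216868  0.00538926  0.00099046] [ 0.41079326  0.57186835 -1.84885607] [ 0.04300634 -0.03119802  0.0164598 ]
```

View pics/w10c.png

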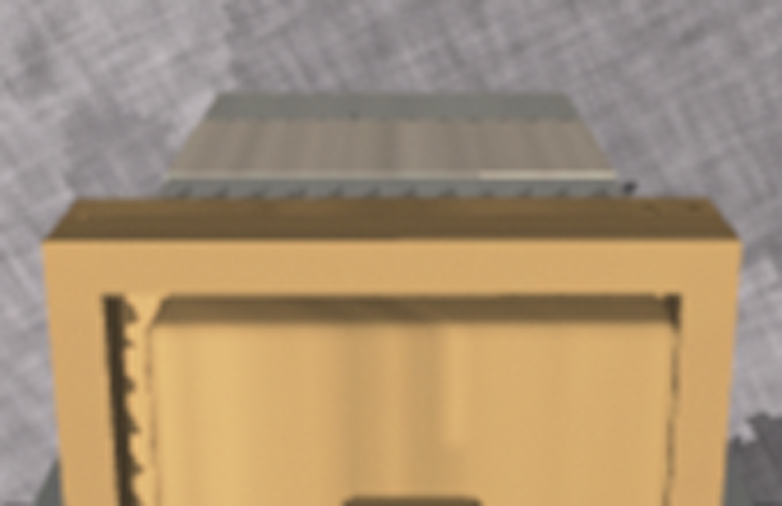

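View pics/s10.png

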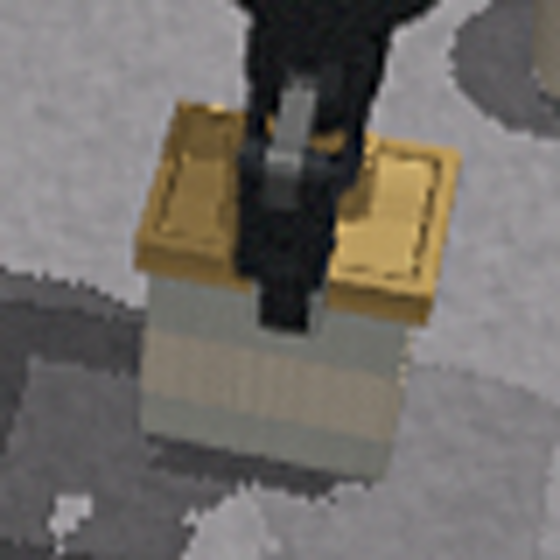

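The lid followed the arm's small rebound, about 1.4 mm. I'll press again and open the fingers while still pressing, so that opening can't drag the lid up.

```bash
python3 -m crank '[[[0,0,-0.15,0,55],[0,0,-0.24,0,55],[0,0,-0.24,0,55],[0,0,-0.24,0,55]]]'
python3 - <<'E'
from h import *
s=robot.get_state();print(s['time_s'],s['eef_pos'],s['ft_force'],s['torque'])
E
```

```text
time_s: 10.7
eef_pos: [0.5974, -0.2281, 0.0664]
tool_rot: [0.973, -0.232, 0.006, 0.001]
ft_force: [-8.7, 5.0, 19.0]
opening: 0.0601
10.7 [ 0.59740556 -0.22813182  0.06636013] [-8.71620661  5.03743641 18.99978818] [ 0.73969729  1.38331271 -0.00207908]
```

```bash
python3 -m crank '[[[0,0,-0.18,0,55],[0,0,-0.18,0,64],[0,0,-0.1,0,75],[0,0,0,0,85],[0,0,0,0,85]]]'
python3 - <<'E'
from h import *
w=eyes.camera_info('wrist');s=robot.get_state();im=eyes.snapshot('wrist')
print(s['time_s'],s['eef_pos'],s['tool_rot'],s['ft_force'],s['torque'])
np.savez('w11.npz',**{k:np.array(v) for k,v in w.items()},p=s['eef_pos'],q=s['tool_rot'])
cv2.imwrite('pics/w11.png',im[:,:,::-1])
im=eyes.snapshot('side');cv2.imwrite('pics/s11.png',cv2.resize(im[225:305,320:400,::-1],None,fx=7,fy=7,interpolation=cv2.INTER_CUBIC))
E
```

```text
time_s: 11.32
eef_pos: [0.5975, -0.2282, 0.0662]
tool_rot: [0.973, -0.232, 0.006, 0.001]
ft_force: [0.3, -0.0, -0.8]
opening: 0.0846
11.325 [ 0.59753956 -0.22819137  0.06617947] [ 0.97265347 -0.23217744  0.00611996  0.00118966] [ 0.29226312 -0.04890628 -0.81264179] [0.02132504 0.01862961 0.00099136]
```

View pics/w11.png

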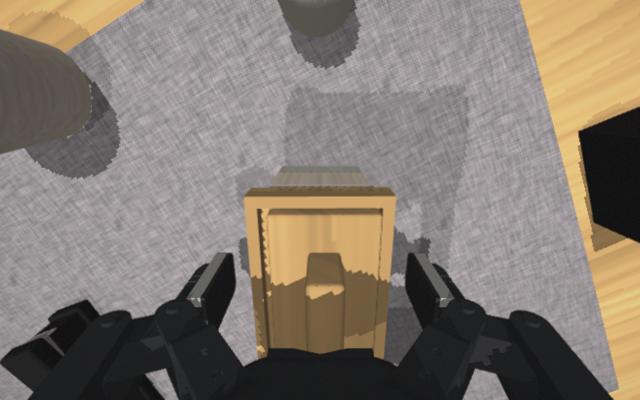

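View pics/s11.png

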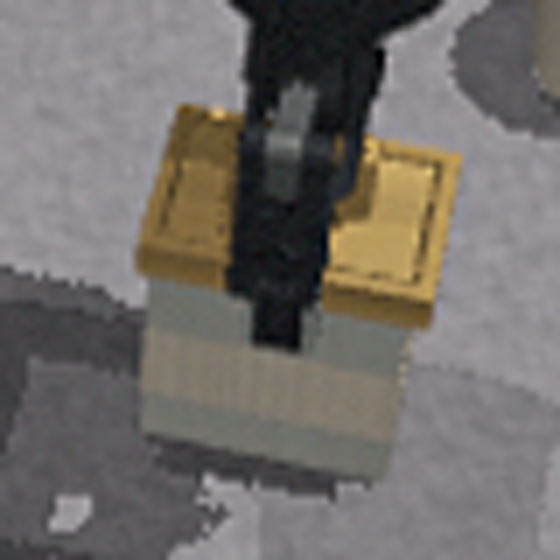

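The fingers are free with the lids left in place. I'll rise to check the seating and locate the handle.

```bash
python3 -m crank '[[[-0.06,0.03,0.6,0,85],[-0.11,0.06,2,0,85],[-0.11,0.06,3.6,0,85],[-0.11,0.06,4.6,0,85],[-0.11,0.06,4.6,0,85]]]'; python3 -m crank '[[[0,0,0,0,85]]]'
python3 - <<'E'
from h import *
w=eyes.camera_info('wrist');s=robot.get_state();im=eyes.snapshot('wrist')
print(s['time_s'],s['eef_pos'],s['tool_rot'],abs(s['joint_vel']).max())
np.savez('w12.npz',**{k:np.array(v) for k,v in w.items()},p=s['eef_pos'],q=s['tool_rot'])
cv2.imwrite('pics/w12.png',im[:,:,::-1])
cv2.imwrite('pics/w12c.png',cv2.resize(im[130:270,240:400,::-1],None,fx=4,fy=4,interpolation=cv2.INTER_CUBIC))
im=eyes.snapshot('side');cv2.imwrite('pics/s12.png',cv2.resize(im[225:305,320:400,::-1],None,fx=7,fy=7,interpolation=cv2.INTER_CUBIC))
E
```

```text
time_s: 12.05
eef_pos: [0.5962, -0.2273, 0.1856]
tool_rot: [0.973, -0.232, 0.01, 0.002]
ft_force: [0.6, -0.2, 0.1]
opening: 0.0854
time_s: 12.18
eef_pos: [0.5955, -0.227, 0.1842]
tool_rot: [0.973, -0.232, 0.009, 0.002]
ft_force: [0.4, 0.2, -0.1]
opening: 0.0851
12.175 [ 0.59552601 -0.22701654  0.18420457] [ 0.97263632 -0.23216432  0.00867301  0.00175884] 0.021835641260695076
```

View pics/w12c.png

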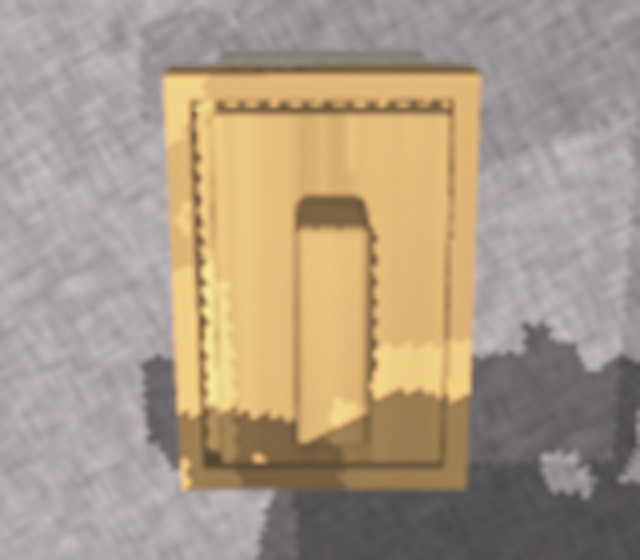

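View pics/s12.png

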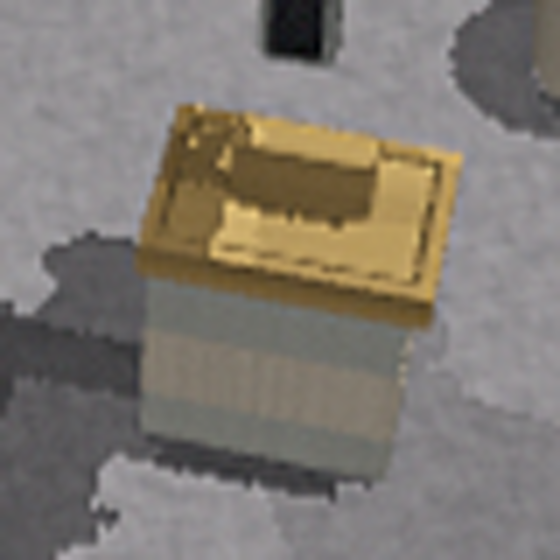

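Run:
```python
from cmp import *
d=np.load('w12.npz');w={k:d[k] for k in d.files}
g=lambda a:(np.array(a)+.5)/4-.5+[240,130]
F=g([(163,73),(480,73),(468,490),(182,490)]);H=g([(295,226),(370,226),(367,443),(297,443)])
print(fit([(w,F)],.09,.062,.094),fit([(w,F)],.09,.062,.094,True))
x,r=fit([(w,H)],.044,.014,.122);print(x,np.degrees(x[2]),r)
D=eyes.camera_info('side')
M=Ro.from_quat(d['q']).as_matrix();print(M.round(4));print(M.T@(np.r_[x[:2],.118]-d['p']))
# side: flange predicted
sh=np.array([0,.0024,0])
for z in(.094,.08): print(((proj(D,rect(.5936,-.2242,-.4686,.09,.062,z))-[320,225]+.5)*7).round(0).tolist())
print(((proj(D,rect(.5936,-.2242,-.4686,.08,.054,0))-[320,225]+.5)*7).round(0).tolist())
```

```text
(array([ 0.59512479, -0.22761203, -0.46366973]), array([-0.1,  0.3,  0.3, -0.1, -0.2, -0.3, -0.1,  0.1])) (array([ 0.59515553, -0.22762754, -0.46366985,  0.09411969]), array([-0.1,  0.3,  0.3, -0.2, -0.1, -0.3, -0.1,  0.1]))
[ 0.59491011 -0.22933773  2.67254713] 153.12567114369722 [-0.5 -1.   0.5 -1.   0.5  1.1 -0.5  1.1]
[[ 8.920e-01 -4.517e-01  1.610e-02]
 [-4.516e-01 -8.922e-01 -7.400e-03]
 [ 1.770e-02 -6.000e-04 -9.998e-01]]
[-0.00067221  0.00238922  0.0662016 ]
[[458.0, 152.0], [428.0, 298.0], [132.0, 240.0], [176.0, 99.0]]
[[454.0, 183.0], [424.0, 330.0], [131.0, 271.0], [174.0, 130.0]]
[[414.0, 355.0], [388.0, 483.0], [142.0, 431.0], [178.0, 308.0]]
```

The flange top fits at z 0.0941, so the inner lid is home and level, about 2 mm along the tin's long axis and within the play. The handle is at (0.5949, −0.2293). Descending to it.

```bash
python3 -m crank '[[[-0.025,-0.09,-0.8,0,45],[-0.025,-0.09,-1.8,0,45],[-0.025,-0.09,-2.6,0,45],[-0.025,-0.09,-3.1,0,45],[-0.025,-0.09,-3.3,0,45]]]'; python3 -m crank '[[[0,0,0,0,45]]]'
python3 - <<'E'
from h import *
s=robot.get_state();im=eyes.snapshot('wrist')
print(s['time_s'],s['eef_pos'],s['tool_rot'],abs(s['joint_vel']).max())
cv2.imwrite('pics/w13.png',im[:,:,::-1])
im=eyes.snapshot('side');cv2.imwrite('pics/s13.png',cv2.resize(im[210:290,320:400,::-1],None,fx=7,fy=7,interpolation=cv2.INTER_CUBIC))
E
```

```text
time_s: 12.9
eef_pos: [0.5947, -0.2291, 0.1006]
tool_rot: [0.973, -0.232, 0.008, 0.002]
ft_force: [0.4, -0.8, 1.2]
opening: 0.0451
time_s: 13.02
eef_pos: [0.5949, -0.2292, 0.1008]
tool_rot: [0.973, -0.232, 0.008, 0.002]
ft_force: [0.1, 0.2, 1.3]
opening: 0.0449
13.025 [ 0.59490041 -0.22924381  0.10083344] [ 0.97264597 -0.23213914  0.00827127  0.00167864] 0.004556885357429656
```

View pics/w13.png

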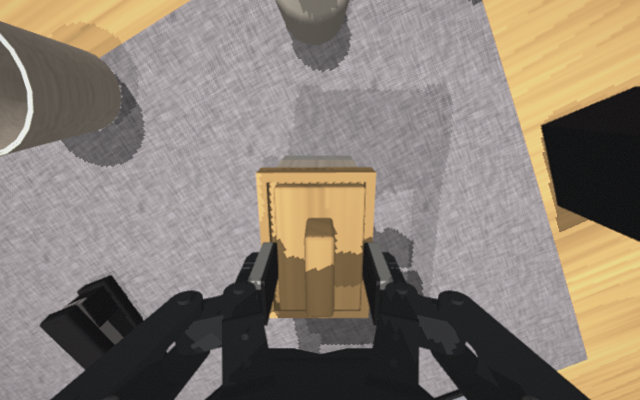

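View pics/s13.png

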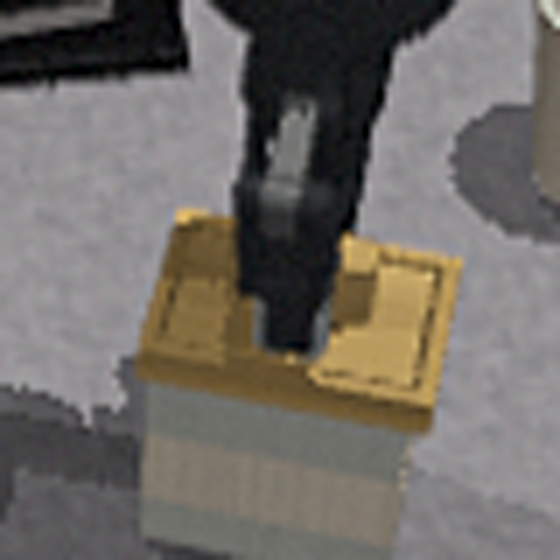

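The handle is centred at column 320 between the pads at 277 and 363. Closing on it.

```bash
python3 -m crank '[[[0,0,0,0,25],[0,0,0,0,14],[0,0,0,0,8],[0,0,0,0,8],[0,0,0,0,8]]]' 50
python3 - <<'E'
from h import *
s=robot.get_state();im=eyes.snapshot('wrist')
print(s['time_s'],s['eef_pos'],s['tool_rot'],s['ft_force'],s['torque'],s['opening'])
cv2.imwrite('pics/w14.png',cv2.resize(im[130:330,220:420,::-1],None,fx=3,fy=3,interpolation=cv2.INTER_CUBIC))
E
```

```text
time_s: 13.75
eef_pos: [0.5957, -0.2295, 0.1025]
tool_rot: [0.973, -0.232, 0.01, 0.002]
ft_force: [1.0, 0.7, 5.0]
opening: 0.0132
13.75 [ 0.59569369 -0.22946212  0.10250363] [ 0.97264938 -0.23206977  0.00966004  0.00187078] [1.00248306 0.74611458 5.0167992 ] [ 0.16242274 -0.01449784  0.03862616] 0.013222131100013699
```

View pics/w14.png

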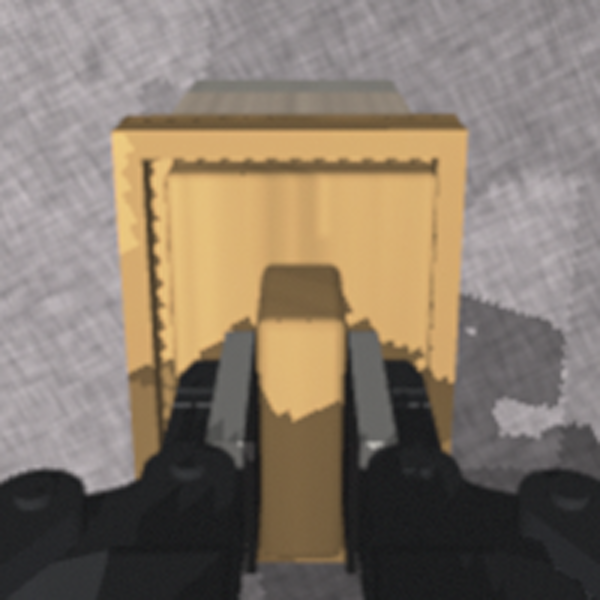

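```bash
python3 -m crank '[[[0,0.04,0.15,0,8],[0,0.04,0.35,0,8],[0,0.04,0.6,0,8],[0,0.04,0.9,0,8],[0,0.04,1.2,0,8]]]'
python3 - <<'E'
from h import *
s=robot.get_state();im=eyes.snapshot('side')
print(s['eef_pos'],s['ft_force'],s['opening'])
cv2.imwrite('pics/s15.png',cv2.resize(im[200:290,320:400,::-1],None,fx=6,fy=6,interpolation=cv2.INTER_CUBIC))
E
```

```text
time_s: 14.42
eef_pos: [0.5957, -0.2286, 0.1331]
tool_rot: [0.973, -0.232, 0.01, 0.002]
ft_force: [-0.4, 0.3, -0.2]
opening: 0.0128
[ 0.59574884 -0.22855242  0.13314777] [-0.35061836  0.28964747 -0.19384902] 0.012788932805371944
```

View pics/s15.png

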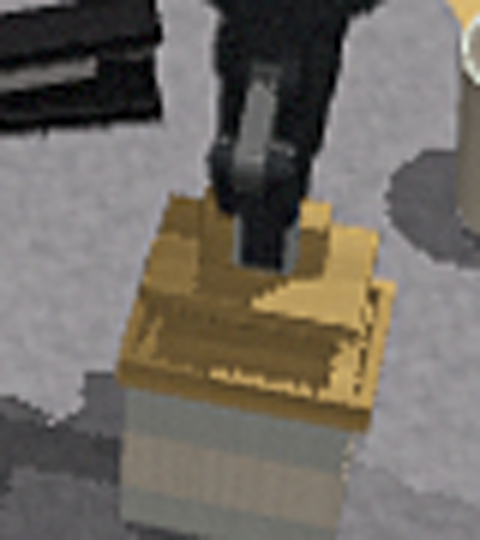

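The outer lid has come away alone and the inner lid is still seated. Lifting the rest of the way, to about 100 mm.

```bash
python3 -m crank '[[[0,0,0.6,0,8],[0,0,1.3,0,8],[0,0,2,0,8],[0,0,2.6,0,8],[0,0,2.8,0,8]]]';python3 -m crank '[[[0,0,0,0,8],[0,0,0,0,8],[0,0,0,0,8],[0,0,0,0,8]]]'
python3 - <<'E'
from h import *
s=robot.get_state();im=eyes.snapshot('side')
print(s['eef_pos'],s['ft_force'],s['opening'],abs(s['joint_vel']).max())
cv2.imwrite('pics/s16.png',cv2.resize(im[160:290,310:420,::-1],None,fx=4.5,fy=4.5,interpolation=cv2.INTER_CUBIC))
w=eyes.camera_info('wrist');im=eyes.snapshot('wrist');cv2.imwrite('pics/w16.png',im[:,:,::-1])
E
```

```text
time_s: 15.1
eef_pos: [0.597, -0.2291, 0.2068]
tool_rot: [0.973, -0.232, 0.012, 0.002]
ft_force: [-0.3, -0.3, -1.7]
opening: 0.0132
time_s: 15.6
eef_pos: [0.5967, -0.229, 0.2061]
tool_rot: [0.973, -0.232, 0.012, 0.002]
ft_force: [-0.2, 0.3, -0.6]
opening: 0.0127
[ 0.59674633 -0.22896498  0.2060827 ] [-0.23326143  0.33190377 -0.56818736] 0.012728982358898853 0.003513976755522472
```

View pics/s16.png

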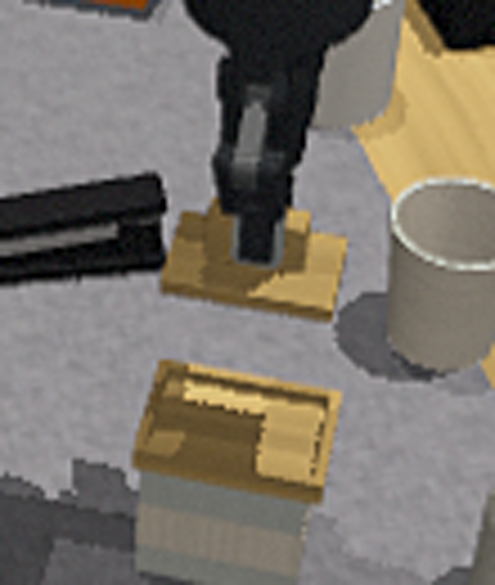

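View pics/w16.png

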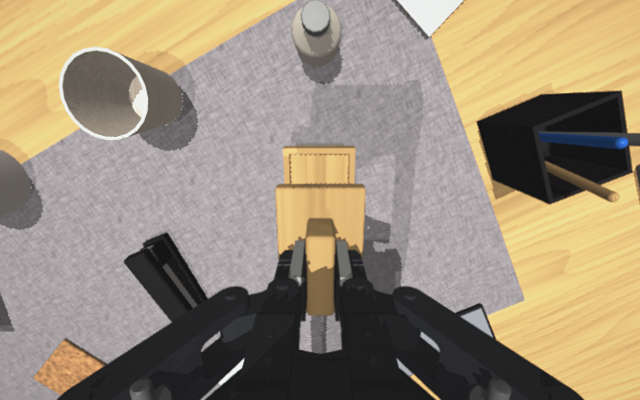

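The outer lid is held level about 104 mm up. The inner lid is seated on the tin and nothing is touching it.

```bash
python3 -c "
from rig import robot
print(robot.hand_in())"
```

```text
the job is handed in; nothing more can be done
None
```

I gripped the nested lids by the inner flange and lowered them into the tin. I pressed with about 19–23 N until they stopped at the same height twice, then opened the fingers while still pressing. After that I took the outer lid by its handle, lifted it about 104 mm straight up, and handed the job in at about 15.7 s, still holding it.

**What the last checks showed:**
- **Inner lid:** before the lift, its flange top measured at z 0.0941 m, against 0.094 m when fully home. It looked level and was about 2 mm off-centre along the tin. I did not measure it again after the lift; the pictures show it still seated and apart from the outer lid.
- **Outer lid:** it was still and level in the grip, with the fingers reading a 12.7 mm opening on the 14 mm handle.
- **Bystanders:** I saw none displaced, though I did not measure them.

**What disagreed:**
- The fixed cameras and the wrist camera differed by 2–3 mm in y. I lined up the insertion using the wrist camera alone.
- After the first press, the arm rebounded about 1.4 mm while still holding the lid. That is under the 4 mm limit, and I pressed it home again before letting go.
- The tool itself crept to about 0.025 rad of tilt, well under the 0.25 rad limit for the held lid.

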